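# Lay out the letter-stamping station

## Task

Set up the stamping station: put the steel bench block squarely in the middle of the black rubber pad and the brass blank that lies loose on the bench in the middle of the block; lay the mallet beside the pad, on the side away from the turquoise punch holder, parallel to that edge, its length centred on that edge and with a gap of about 2 cm between its head and the pad. Stand the amber jar upright between holder and pad, about 2 cm from the holder and centred on the holder's side that faces the pad. Leave the loose copper blank and the blue ink bottle where they are, and let go of everything.

Things in the scene. Friction and masses are not known exactly. Their poses are not given: they have to be found in the camera images.
- pad: black rubber pad, 100 x 100 x 8 mm, fixed (elsewhere every time); origin at the centre of its underside, z up, x and y along its edges, x away from the robot within 0.25 rad, y left. Its edges facing +y and -y are those beside which the mallet may lie
- holder: turquoise punch holder, fixed: block 90 (x) by 110 (y) by 35 mm high, black punches in it standing to 65 mm; its clear lid with grey foam lies open behind it (x 51 to 141 mm, 18 mm high). Origin: centre of the block's underside; z up, x away from the robot within 0.25 rad, y left. Pad and holder lie left and right of each other, either way round; the side facing the pad is +y or -y, 55 mm from the origin
- block: plain steel bench block, 60 x 60 x 20 mm, about 0.55 kg, loose; origin at the centre of its underside, z up, x and y along its sides
- brass_blank: brass (yellow) blank, a disc of 32 mm diameter, 5 mm thick, loose, lying flat; origin at the centre of its underside, z up
- jar: amber glass jar with a white lid, 42 mm diameter, 42 mm high, about 0.1 kg, loose, standing upright; origin at the centre of its underside, z up
- mallet: mallet, loose, 0.32 kg, lying level between pad and holder. Origin on the bench under the middle of its 154 mm length; x along the handle to the head (away from the robot at the start, within 0.3 rad), z up. Brass head 28 mm diameter, 50 mm across (y), at x = 65; neck 16 mm wide and high, x -10 to 51; dark wooden grip 24 wide, 28 high, x -75 to -10 mm; all centred 14 mm up; centre of mass near x = 45. Either way round will do
- copper_blank: copper (reddish) blank, a disc of 32 mm diameter, 5 mm thick, loose, lying flat; origin at the centre of its underside, z up. Not part of the job: leave it
- ink_bottle: blue ink bottle with a black cap, 30 mm diameter, 45 mm high, loose, upright; origin at the centre of its underside, z up. Not part of the job: leave it
Not all that is in view belongs to the job. Leave any pink, purple or white look-alike of the mallet alone.

How it is judged:
By the outcome, as a careful person would: the job done as asked, in the order asked, and still so for the second after the job is handed in, with the robot touching nothing.
It also fails if it takes over 125 s, if anything falls off the work surface, if the arm or the gripper's body presses on something with over 40 N, if the wrist force passes 120 N, or if a joint passes its speed limit or range.

## Robot

A 6-joint arm with a two-finger parallel gripper is mounted at the origin on the work surface. World frame = base frame: x ahead of the robot, y to its left, z up, the work surface at z = 0. Lengths are in m, angles in rad, forces in N, time in s.
With the tool pointing down it reaches from about 0.35 to 0.85 m from the base axis. Payload 8.1 kg.
Tool frame: the origin (TCP) lies midway between the tips of the shut fingers; the grasp point (between the pads) lies 19 mm behind it; z points along the fingers, y is the direction in which the jaws open and shut (so a half turn about z gives the same grasp; the last joint's range is limited). The gripper opens to 93 mm and grips with 3 to 60 N. Pads are 15 mm wide; open, the fingers measure 128 mm over their backs; the gripper's body (75 mm by 188 mm) begins 65 mm behind the grasp point.
Start: joints at [-1.322, 0.13, 1.488, -0, 1.523, -0.085], TCP at [0.197, -0.567, 0.219] pointing down, gripper open.
Joint ranges: [-2.96, 2.96], [-0.89, 2.26], [0.02, 2.5], [-1.34, 4.48], [0, 2.73], [-2.66, 2.66]. Speed limits (rad/s): [2.39, 2.39, 2.79, 3.14, 3.14, 3.14].

## Interface

Orientations are given as a rotation vector (axis times angle).
In Python, from plant import robot gives the robot as it stands. The module is installed in compiled form; this text tells all that it offers.
- The arm moves only by the shell command python3 -m pendant 'ROWS' [FORCE]. ROWS is JSON, a list of rows, each an object with "translation": the shift along the tool's x, y, z in mm, a list of three; "twist": the turn, a rotation vector about the tool's x, y, z in rad, a list of three; "grip": the opening, from -1 (shut) to 1 (fully open). A call has exactly 10 rows; each row shifts and turns the pose as measured when the row begins, along the tool's axes as they then stand; what a row does not reach is not made up. A row lasts 1/10 s, in which the tool goes at most 50 mm and 8.59 degrees, less where a joint would pass 70% of its speed; a pose out of reach is approached as far as the arm can. A call is refused whole if a number of a shift passes 50 or a number of a turn 0.15, either way. A call with a gripper value outside its range is refused whole. The fingers move at their own pace and stop on an object; FORCE is the grip in N (left out, the last holds). Time passes only in rows, so rows that do not move let the fingers close, or fill a call up. It gives the time, the measured TCP pose, the force and the opening at its end, in the units of the state.
- robot.read_state(): the state, without advancing time (a new reading comes with each control period).
- robot.read_camera(name): name is "side" or "top"; returns (picture, depth): 420x560x3 uint8, red, green, blue; 420x560 float32, m along the optical axis (not along the pixel's ray), 0 where there is no reading.
- robot.camera_info(name): a dict with "vertical_fov" (degrees; the focal length in pixels is half the picture's height over the tangent of half this angle, whatever the lens; pixels are square), "cx", "cy" (the principal point, pixels), "D" ([k1, k2, p1, p2, k3] as OpenCV has them; the pictures are not rectified), "cam_to_world" (4x4, takes a point from camera to world coordinates). Camera axes: x right, y up, looking along -z (the intrinsics and any distortion apply to the point x, -y, -z); pixel columns grow to the right and rows downward; lengths in m; the calibration is good to about 2 mm. A picture is of the moment at which its call begins. camera_info takes no time and is no camera call.
- robot.close_job(): hands the job in, once; it reports no verdict.
The state is a dict: "t": time; "q": joint angles; "dq": joint speeds; "joint_torque": joint torques, N m; "tool_pos": TCP position; "orientation": TCP orientation; "force": force on the tool from outside, world axes, zero at the start; "wrist_torque": the same for the moment, N m; "opening": finger opening in m.
Only numpy, scipy, OpenCV 4.12 (cv2) and the standard library are available. Lean on these libraries where they do the work, as an engineer would, in place of code of your own. Each camera call takes 0.05 s, during which the arm holds its last target. There are 200 camera calls.

## Working session

There is one attempt and no reset: what is moved stays moved. The work goes in short steps, Python scripts to look and compute and a shell command to move; the robot and the scene stay as the last step left them, time stands still between calls to the robot, and variables do not carry over. Pictures are saved under pics/ and viewed, about 12 in all and at most 16, crops included, and the job is handed in when it is done.

```bash
mkdir -p pics; cat > h.py <<'E'
import numpy as np, cv2
from plant import robot
def K(n):
    i=robot.camera_info(n); f=210/np.tan(np.radians(i["vertical_fov"])/2)
    return np.array([[f,0,i["cx"]],[0,f,i["cy"]],[0,0,1.]]),np.array(i["D"],float),np.array(i["cam_to_world"])
def ray(n,uv):
    k,D,T=K(n); p=cv2.undistortPoints(np.array(uv,float).reshape(-1,1,2),k,D).reshape(-1,2)
    d=np.c_[p[:,0],-p[:,1],-np.ones(len(p))]@T[:3,:3].T
    return T[:3,3],d
def onz(n,uv,z):
    o,d=ray(n,uv); s=(z-o[2])/d[:,2]; return o+d*s[:,None]
def pts(n,depth):
    v,u=np.mgrid[:420,:560]; o,d=ray(n,np.c_[u.ravel(),v.ravel()])
    P=o+d*depth.ravel()[:,None]; P[depth.ravel()==0]=np.nan
    return P.reshape(420,560,3)
def snap(n,f):
    im,d=robot.read_camera(n); cv2.imwrite("pics/"+f+".png",im[:,:,::-1]); np.savez("pics/"+f+".npz",im=im,d=d); return im,d
E
python3 - <<'E'
from h import *
for n in("top","side"):
    snap(n,n+"0"); print(n,K(n))
print(robot.read_state())
E
```

```text
top (array([[408.55323443,   0.        , 284.68460546],
       [  0.        , 408.55323443, 209.52085453],
       [  0.        ,   0.        ,   1.        ]]), array([-0.10619295,  0.        ,  0.        ,  0.        ,  0.        ]), array([[ 0.0164086 ,  0.99477782, -0.10073648,  0.332755  ],
       [-0.99966265,  0.01835046,  0.01838034,  0.09071457],
       [ 0.02013291,  0.1004009 ,  0.99474335,  1.09027652],
       [ 0.        ,  0.        ,  0.        ,  1.        ]]))
side (array([[440.19882168,   0.        , 275.50489727],
       [  0.        , 440.19882168, 209.68085613],
       [  0.        ,   0.        ,   1.        ]]), array([-0.03330697,  0.        ,  0.        ,  0.        ,  0.        ]), array([[-0.82477402,  0.33527802, -0.45534214,  0.04176635],
       [-0.56545498, -0.4931725 ,  0.66109119,  0.64409161],
       [-0.00291288,  0.80272632,  0.59634049,  0.57750991],
       [ 0.        ,  0.        ,  0.        ,  1.        ]]))
{'t': 0.1, 'q': array([-1.32241710e+00,  1.31103144e-01,  1.48913470e+00, -8.22863005e-06,
        1.52300340e+00, -8.54100681e-02]), 'dq': array([-0.00038883, -0.00217657, -0.00210357,  0.0016405 ,  0.00018366,
       -0.00061408]), 'joint_torque': array([ 1.54372119e-03, -5.61340535e+01, -4.93098664e+01,  7.72364647e-02,
        2.90343887e-02, -8.40223311e-05]), 'tool_pos': array([ 0.19646413, -0.56639276,  0.21770148]), 'orientation': array([-3.09632169e+00, -5.21612127e-01,  2.23530020e-04]), 'force': array([-0.27007867,  0.4696984 ,  0.36081169]), 'wrist_torque': array([-0.03479706, -0.00811519,  0.00889148]), 'opening': 0.09294813535899481}
```

View pics/top0.png

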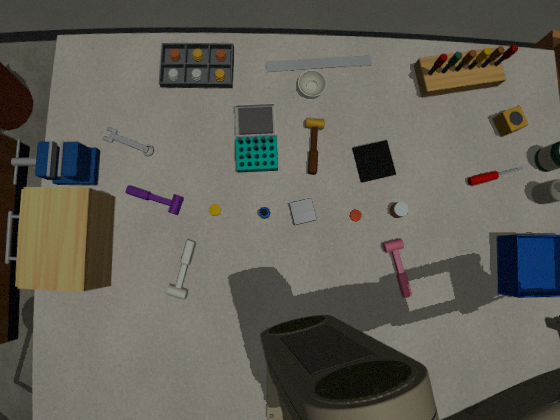

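View pics/side0.png

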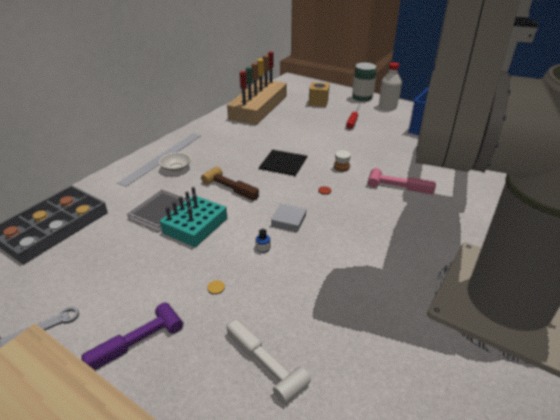

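Top view: the pad is at (374,160) and the holder at (257,152), so the holder is on the left (+y) and the pad on the right. The mallet with brass head and dark grip is at (315,146). The pink (398,268), purple (155,199) and white (183,268) ones are look-alikes. Two discs: yellow (215,210) is the brass blank, red (355,215) is the copper one. The block is at (303,211), the jar at (399,209) and the ink bottle at (264,212).

```bash
cat > seg.py <<'E'
from h import *
import sys
def masks(im):
    hsv=cv2.cvtColor(im,cv2.COLOR_RGB2HSV); h,s,v=[hsv[...,i].astype(int) for i in range(3)]
    return dict(pad=(v<60)&(s<120), holder=(h>75)&(h<95)&(s>110), brass=(h>15)&(h<30)&(s>140)&(v>90),
      copper=((h<10)|(h>172))&(s>130)&(v>90), dark=((h<15)|(h>170))&(s>70)&(v<110), white=(s<40)&(v>165), blue=(h>100)&(h<130)&(s>90))
def comp(m,box):
    x0,y0,x1,y1=box; z=np.zeros(m.shape,np.uint8); z[y0:y1,x0:x1]=m[y0:y1,x0:x1]
    c=max(cv2.findContours(z,cv2.RETR_EXTERNAL,cv2.CHAIN_APPROX_NONE)[0],key=cv2.contourArea); return c.reshape(-1,2)
def rect(P):
    (c,sz,a)=cv2.minAreaRect((P[:,:2]*1000).astype(np.float32)); a=(a+45)%90-45
    return np.round(c,1),np.round(sz,1),round(float(np.radians(a)),3)
E
python3 - <<'E'
from seg import *
z=np.load("pics/top0.npz"); im,d=z["im"],z["d"]; M=masks(im); P=pts("top",d)
print("bench z",np.nanmedian(P[230:240,330:380,2]),np.nanmedian(P[180:190,225:235,2]))
def show(n,m,box,zz):
    try: c=comp(m,box); print(n,rect(onz("top",c,zz)),"px",len(c), "depth z",np.nanmedian(P[c[:,1].min()+3:c[:,1].max()-2,c[:,0].min()+3:c[:,0].max()-2,2]).round(4))
    except Exception as e: print(n,e)
show("pad",M["pad"],(345,130,405,190),.008)
show("holder",M["holder"],(225,125,290,180),.035)
show("brass",M["brass"],(200,195,230,225),.005)
show("copper",M["copper"],(340,200,370,230),.005)
show("head",M["brass"],(300,110,330,135),.02)
show("grip",M["dark"],(295,130,335,180),.02)
# by height above the bench
show("block",P[...,2]>.012,(283,192,325,232),.020)
show("jar",P[...,2]>.03,(380,192,420,230),.042)
show("ink",P[...,2]>.03,(250,198,280,228),.045)
show("mallet",P[...,2]>.01,(295,110,335,182),.02)
a=cv2.resize(im[105:235,195:425],None,fx=3.4,fy=3.4,interpolation=cv2.INTER_CUBIC); cv2.imwrite("pics/crop0.png",a[:,:,::-1])
E
```

```text
bench z 0.0012984026193286757 0.0016648415018909457
pad (array([ 580.8, -169.6]), array([ 99.2, 101.4]), 0.248) px 174 depth z 0.0089
holder (array([586.9, 148.9]), array([ 94.2, 109.4]), 0.068) px 201 depth z 0.0368
brass (array([439.3, 256.7]), array([29.6, 26.8]), 0.032) px 30 depth z 0.0063
copper (array([ 431.4, -119.7]), array([27. , 29.9]), 0.017) px 31 depth z 0.0062
head (array([679.7,  -6. ]), array([47.2, 22.5]), -0.042) px 47 depth z 0.028
grip (array([598.5,  -3.2]), array([ 22.8, 121.5]), -0.049) px 106 depth z 0.0272
block (array([438.2,  24.3]), array([60.2, 59.8]), 0.254) px 84 depth z 0.0212
jar (array([ 446.5, -231.2]), array([37. , 40.1]), 0.782) px 41 depth z 0.0435
ink (array([430.4, 125.2]), array([21.3, 15.6]), 0.265) px 23 depth z 0.0474
mallet (array([615.4,  -3.2]), array([ 51.5, 151.8]), -0.047) px 144 depth z 0.0223
```

View pics/crop0.png

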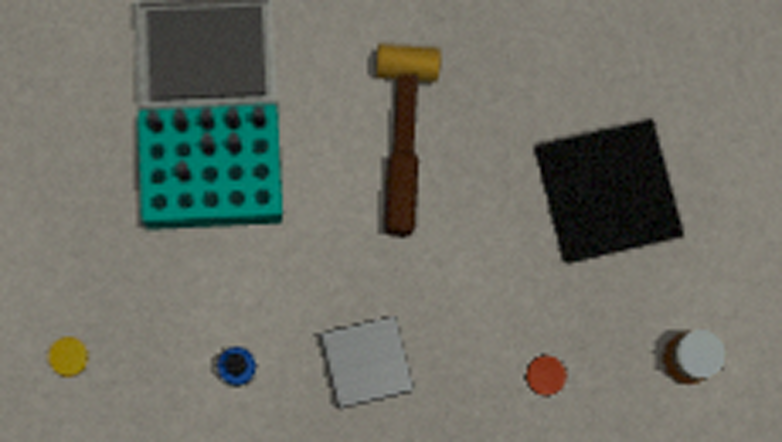

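The crop confirms the brass-headed mallet with dark grip between holder and pad, the yellow brass disc at crop (68,356) and the red copper disc at crop (546,375). The sizes match the description. The block's yaw (0.254) is already close to the pad's (0.248). Next I move above the block.

```bash
cat > go.py <<'E'
# go.py x y z yaw [x y z yaw ...] (mm, rad of tool x in world; half turns allowed): deltas in tool axes
import sys; from h import *; from scipy.spatial.transform import Rotation as Ro
s=robot.read_state(); p=s["tool_pos"]*1000; R=Ro.from_rotvec(s["orientation"]); x=R.as_matrix()[:,0]
print("t%.1f"%s["t"],"tcp",p.round(1),"yaw",round(np.arctan2(x[1],x[0]),3),"F",s["force"].round(1),"open",round(s["opening"]*1000,1),"q6",s["q"][5].round(2))
a=list(map(float,sys.argv[1:]))
for i in range(0,len(a),4):
    t=np.array(a[i:i+3]); T=Ro.from_euler("z",a[i+3])*Ro.from_euler("x",np.pi)
    print("turn",(R.inv()*T).as_rotvec().round(3),"shift",T.inv().apply(t-p).round(1)); p,R=t,T
E
python3 go.py 438 24 120 0.252 438 24 3 0.252
```

```text
t0.1 tcp [ 196.5 -566.4  217.7] yaw 0.334 F [-0.3  0.5  0.4] open 92.9 q6 -0.09
turn [-0.002 -0.     0.082] shift [ 381.1 -511.5   97.7]
turn [0. 0. 0.] shift [  0.  -0. 117.]
```

```bash
python3 -m pendant '[{"translation":[0,0,0],"twist":[0,0,0.082],"grip":1},{"translation":[28,-38,5],"twist":[0,0,0],"grip":1},{"translation":[28,-38,5],"twist":[0,0,0],"grip":1},{"translation":[28,-38,5],"twist":[0,0,0],"grip":1},{"translation":[28,-38,5],"twist":[0,0,0],"grip":1},{"translation":[28,-38,5],"twist":[0,0,0],"grip":1},{"translation":[28,-38,5],"twist":[0,0,0],"grip":1},{"translation":[28,-38,5],"twist":[0,0,0],"grip":1},{"translation":[28,-38,5],"twist":[0,0,0],"grip":1},{"translation":[28,-38,5],"twist":[0,0,0],"grip":1}]' 40; python3 go.py 438 24 120 0.252
```

```text
t: 1.1
tool_pos: [0.3575, -0.1613, 0.1664]
orientation: [-3.11, -0.371, 0.004]
force: [0.6, -0.9, 0.5]
opening: 0.0928
t1.1 tcp [ 357.5 -161.3  166.4] yaw 0.238 F [ 0.6 -0.9  0.5] open 92.8 q6 0.77
turn [-0.009  0.001 -0.014] shift [ 124.2 -159.4   46.4]
```

```bash
python3 -m pendant '[{"translation":[24,-32,9],"twist":[-0.009,0,-0.014],"grip":1},{"translation":[24,-32,9],"twist":[0,0,0],"grip":1},{"translation":[24,-32,9],"twist":[0,0,0],"grip":1},{"translation":[24,-32,9],"twist":[0,0,0],"grip":1},{"translation":[24,-32,9],"twist":[0,0,0],"grip":1},{"translation":[4,0,0],"twist":[0,0,0],"grip":1},{"translation":[0,0,0],"twist":[0,0,0],"grip":1},{"translation":[0,0,0],"twist":[0,0,0],"grip":1},{"translation":[0,0,0],"twist":[0,0,0],"grip":1},{"translation":[0,0,0],"twist":[0,0,0],"grip":1}]'; python3 go.py 438 24 40 0.252 438 24 3 .252
python3 - <<'E'
from h import *
im,d=snap("side","side1")
cv2.imwrite("pics/c1.png",cv2.resize(im[60:300,180:420],None,fx=2.4,fy=2.4)[:,:,::-1])
E
```

```text
t: 2.1
tool_pos: [0.438, 0.0364, 0.1181]
orientation: [3.115, 0.404, -0.004]
force: [0.2, 0.3, -0.8]
opening: 0.0933
t2.1 tcp [438.   36.4 118.1] yaw 0.258 F [ 0.2  0.3 -0.8] open 93.3 q6 1.28
turn [-0.     0.003  0.006] shift [-3.1 12.  78.1]
turn [0. 0. 0.] shift [ 0. -0. 37.]
```

View pics/c1.png

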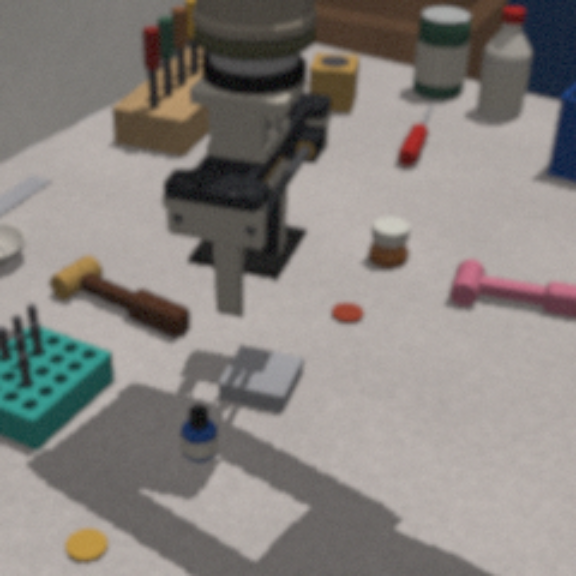

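The crop shows the open gripper above and behind the block (crop 262,378), with the ink bottle clear of it at (199,435). Now I descend.

```bash
python3 -m pendant '[{"translation":[-3,12,20],"twist":[0,0.003,0.006],"grip":1},{"translation":[0,0,20],"twist":[0,0,0],"grip":1},{"translation":[0,0,20],"twist":[0,0,0],"grip":1},{"translation":[0,0,18],"twist":[0,0,0],"grip":1},{"translation":[0,0,0],"twist":[0,0,0],"grip":1},{"translation":[0,0,0],"twist":[0,0,0],"grip":1},{"translation":[0,0,0],"twist":[0,0,0],"grip":1},{"translation":[0,0,0],"twist":[0,0,0],"grip":1},{"translation":[0,0,0],"twist":[0,0,0],"grip":1},{"translation":[0,0,0],"twist":[0,0,0],"grip":1}]'; python3 go.py 438 24 3 0.252
```

```text
t: 3.15
tool_pos: [0.4428, 0.0183, 0.0447]
orientation: [3.116, 0.38, 0.019]
force: [-0.5, 0.2, -0.2]
opening: 0.0931
t3.1 tcp [442.8  18.3  44.7] yaw 0.243 F [-0.5  0.2 -0.2] open 93.1 q6 1.25
turn [ 0.004 -0.012 -0.009] shift [-3.2 -6.7 41.7]
```

```bash
python3 -m pendant '[{"translation":[-3.2,-6.7,10],"twist":[0.004,-0.012,-0.009],"grip":1},{"translation":[0,0,0],"twist":[0,0,0],"grip":1},{"translation":[0,0,0],"twist":[0,0,0],"grip":1},{"translation":[0,0,0],"twist":[0,0,0],"grip":1},{"translation":[0,0,0],"twist":[0,0,0],"grip":1},{"translation":[0,0,0],"twist":[0,0,0],"grip":1},{"translation":[0,0,0],"twist":[0,0,0],"grip":1},{"translation":[0,0,0],"twist":[0,0,0],"grip":1},{"translation":[0,0,0],"twist":[0,0,0],"grip":1},{"translation":[0,0,0],"twist":[0,0,0],"grip":1}]'; python3 go.py 438 24 3 0.252
```

```text
t: 4.15
tool_pos: [0.4381, 0.0248, 0.0342]
orientation: [3.116, 0.397, -0.001]
force: [0.6, 0.3, 0.1]
opening: 0.0928
t4.2 tcp [438.1  24.8  34.2] yaw 0.253 F [0.6 0.3 0.1] open 92.8 q6 1.26
turn [0.    0.001 0.001] shift [-0.3  0.7 31.2]
```

```bash
python3 -m pendant '[{"translation":[0,0.7,7],"twist":[0,0,0],"grip":1},{"translation":[0,0,7],"twist":[0,0,0],"grip":1},{"translation":[0,0,7],"twist":[0,0,0],"grip":1},{"translation":[0,0,5],"twist":[0,0,0],"grip":1},{"translation":[0,0,2],"twist":[0,0,0],"grip":1},{"translation":[0,0,0],"twist":[0,0,0],"grip":1},{"translation":[0,0,0],"twist":[0,0,0],"grip":1},{"translation":[0,0,0],"twist":[0,0,0],"grip":1},{"translation":[0,0,0],"twist":[0,0,0],"grip":1},{"translation":[0,0,0],"twist":[0,0,0],"grip":1}]'; python3 go.py 438 24 3 0.252
```

```text
t: 5.15
tool_pos: [0.4379, 0.024, 0.0033]
orientation: [3.116, 0.397, -0.002]
force: [0.7, 0.3, -0.6]
opening: 0.0931
t5.2 tcp [437.9  24.    3.3] yaw 0.253 F [ 0.7  0.3 -0.6] open 93.1 q6 1.26
turn [-0.     0.001  0.001] shift [0.1 0.1 0.3]
```

```bash
python3 -m pendant '[{"translation":[0,0,0],"twist":[0,0,0],"grip":-1},{"translation":[0,0,0],"twist":[0,0,0],"grip":-1},{"translation":[0,0,0],"twist":[0,0,0],"grip":-1},{"translation":[0,0,0],"twist":[0,0,0],"grip":-1},{"translation":[0,0,0],"twist":[0,0,0],"grip":-1},{"translation":[0,0,0],"twist":[0,0,0],"grip":-1},{"translation":[0,0,0],"twist":[0,0,0],"grip":-1},{"translation":[0,0,0],"twist":[0,0,0],"grip":-1},{"translation":[0,0,-5],"twist":[0,0,0],"grip":-1},{"translation":[0,0,-5],"twist":[0,0,0],"grip":-1}]' 40; python3 -m pendant '[{"translation":[0,0,-10],"twist":[0,0,0],"grip":-1},{"translation":[0,0,-15],"twist":[0,0,0],"grip":-1},{"translation":[0,0,-15],"twist":[0,0,0],"grip":-1},{"translation":[0,0,-10],"twist":[0,0,0],"grip":-1},{"translation":[0,0,0],"twist":[0,0,0],"grip":-1},{"translation":[0,0,0],"twist":[0,0,0],"grip":-1},{"translation":[0,0,0],"twist":[0,0,0],"grip":-1},{"translation":[0,0,0],"twist":[0,0,0],"grip":-1},{"translation":[0,0,0],"twist":[0,0,0],"grip":-1},{"translation":[0,0,0],"twist":[0,0,0],"grip":-1}]'; python3 go.py 580.8 -169.6 62 0.248
python3 - <<'E'
from seg import *
im,d=snap("top","top2")
P=pts("top",d)
for n,b in (("pad",(345,130,405,190)),):
    print(rect(onz("top",comp(masks(im)["pad"],b),.008)))
E
```

```text
t: 6.15
tool_pos: [0.4363, 0.024, 0.0126]
orientation: [-3.116, -0.397, 0.007]
force: [0.4, -0.2, -4.7]
opening: 0.0596
t: 7.15
tool_pos: [0.4336, 0.0245, 0.064]
orientation: [-3.115, -0.397, 0.015]
force: [-0.5, -0.1, -4.8]
opening: 0.0597
t7.2 tcp [433.6  24.5  64. ] yaw 0.253 F [-0.5 -0.1 -4.8] open 59.7 q6 1.26
turn [-0.003  0.009  0.005] shift [ 95.  224.3   2. ]
(array([ 571.2, -166.4]), array([116.3, 111.2]), 0.238)
```

View pics/top2.png

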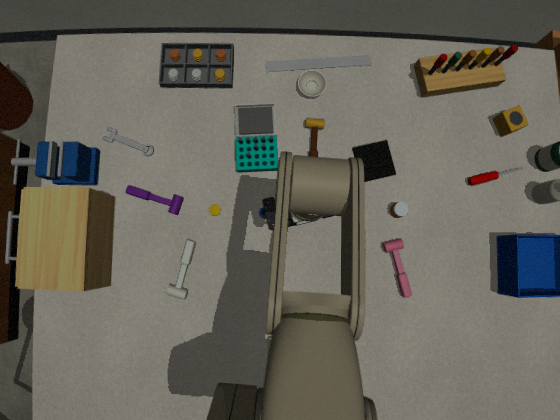

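The top view shows the wrist over the block and the path to the pad free. The force of 4.8 N and the opening of 59.7 mm say the block is held. Now to the pad.

```bash
python3 -m pendant '[{"translation":[12,28,0],"twist":[-0.003,0.009,0.005],"grip":-1},{"translation":[12,28,0],"twist":[0,0,0],"grip":-1},{"translation":[12,28,0],"twist":[0,0,0],"grip":-1},{"translation":[12,28,0],"twist":[0,0,0],"grip":-1},{"translation":[12,28,0],"twist":[0,0,0],"grip":-1},{"translation":[12,28,0],"twist":[0,0,0],"grip":-1},{"translation":[10,20,0],"twist":[0,0,0],"grip":-1},{"translation":[0,0,0],"twist":[0,0,0],"grip":-1},{"translation":[0,0,0],"twist":[0,0,0],"grip":-1},{"translation":[0,0,0],"twist":[0,0,0],"grip":-1}]'; python3 go.py 580.8 -169.6 62 0.248
```

```text
t: 8.2
tool_pos: [0.5617, -0.1428, 0.059]
orientation: [-3.114, -0.391, 0.008]
force: [0.2, 0.1, -5.1]
opening: 0.0599
t8.2 tcp [ 561.7 -142.8   59. ] yaw 0.25 F [ 0.2  0.1 -5.1] open 59.9 q6 0.98
turn [-0.003  0.005  0.002] shift [11.9 30.7 -3. ]
```

```bash
python3 -m pendant '[{"translation":[4,10,0],"twist":[-0.003,0.005,0.002],"grip":-1},{"translation":[4,10,0],"twist":[0,0,0],"grip":-1},{"translation":[4,10,0],"twist":[0,0,0],"grip":-1},{"translation":[0,0,0],"twist":[0,0,0],"grip":-1},{"translation":[0,0,0],"twist":[0,0,0],"grip":-1},{"translation":[0,0,0],"twist":[0,0,0],"grip":-1},{"translation":[0,0,7],"twist":[0,0,0],"grip":-1},{"translation":[0,0,7],"twist":[0,0,0],"grip":-1},{"translation":[0,0,7],"twist":[0,0,0],"grip":-1},{"translation":[0,0,7],"twist":[0,0,0],"grip":-1}]'; python3 go.py 580.8 -169.6 18 0.248 580.8 -169.6 11.5 .248
python3 - <<'E'
from h import *
im,d=snap("side","side3")
cv2.imwrite("pics/c3.png",cv2.resize(im[60:230,200:370],None,fx=3.5,fy=3.5)[:,:,::-1])
E
```

```text
t: 9.2
tool_pos: [0.5817, -0.1688, 0.0293]
orientation: [-3.117, -0.392, -0.001]
force: [-0.4, -0.7, -5.5]
opening: 0.0596
t9.2 tcp [ 581.7 -168.8   29.3] yaw 0.25 F [-0.4 -0.7 -5.5] open 59.6 q6 0.95
turn [-0.    -0.001  0.002] shift [-1.   0.5 11.3]
turn [0. 0. 0.] shift [ 0.  -0.   6.5]
```

View pics/c3.png

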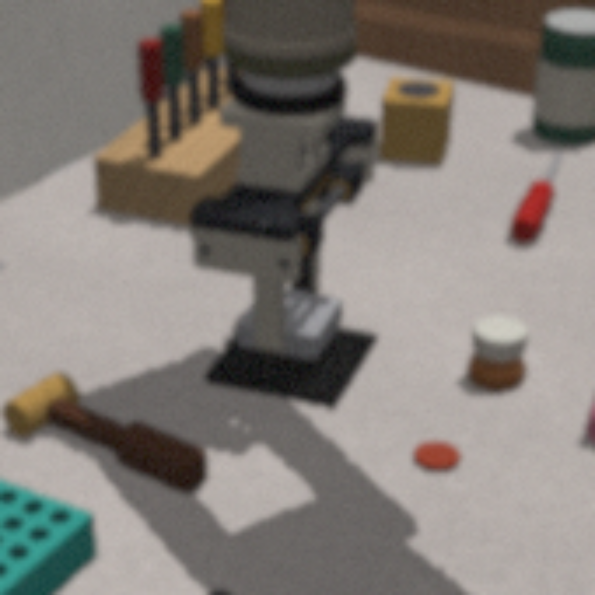

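The block hangs over the pad (crop 290,330) with its sides parallel to the pad's edges. I lower the last 18 mm, release and go up.

```bash
python3 -m pendant '[{"translation":[-1,0.5,5],"twist":[0,0,0.002],"grip":-1},{"translation":[0,0,5],"twist":[0,0,0],"grip":-1},{"translation":[0,0,3],"twist":[0,0,0],"grip":-1},{"translation":[0,0,2],"twist":[0,0,0],"grip":-1},{"translation":[0,0,1],"twist":[0,0,0],"grip":-1},{"translation":[0,0,1],"twist":[0,0,0],"grip":-1},{"translation":[0,0,0.5],"twist":[0,0,0],"grip":-1},{"translation":[0,0,0],"twist":[0,0,0],"grip":-1},{"translation":[0,0,0],"twist":[0,0,0],"grip":-1},{"translation":[0,0,0],"twist":[0,0,0],"grip":-1}]'; python3 go.py 580.8 -169.6 11.3 0.248
```

```text
t: 10.25
tool_pos: [0.5801, -0.1693, 0.0121]
orientation: [-3.116, -0.388, 0.002]
force: [-0.2, -0.1, -5.8]
opening: 0.0594
t10.2 tcp [ 580.1 -169.3   12.1] yaw 0.248 F [-0.2 -0.1 -5.8] open 59.4 q6 0.95
turn [-0.002  0.001  0.   ] shift [0.6 0.5 0.8]
```

```bash
python3 -m pendant '[{"translation":[0.6,0.5,0.8],"twist":[0,0,0],"grip":-1},{"translation":[0,0,0],"twist":[0,0,0],"grip":-1},{"translation":[0,0,0],"twist":[0,0,0],"grip":1},{"translation":[0,0,0],"twist":[0,0,0],"grip":1},{"translation":[0,0,0],"twist":[0,0,0],"grip":1},{"translation":[0,0,0],"twist":[0,0,0],"grip":1},{"translation":[0,0,-10],"twist":[0,0,0],"grip":1},{"translation":[0,0,-15],"twist":[0,0,0],"grip":1},{"translation":[0,0,-30],"twist":[0,0,0],"grip":1},{"translation":[0,0,-30],"twist":[0,0,0],"grip":1}]'; python3 go.py 439.3 256.7 120 0 439.3 256.7 2 0
```

```text
t: 11.25
tool_pos: [0.5797, -0.1692, 0.0998]
orientation: [-3.114, -0.388, 0.008]
force: [0.4, -1.0, -0.2]
opening: 0.0928
t11.2 tcp [ 579.7 -169.2   99.8] yaw 0.248 F [ 0.4 -1.  -0.2] open 92.8 q6 0.95
turn [-0.003  0.005  0.248] shift [-140.4 -425.9  -20.2]
turn [0. 0. 0.] shift [  0.  -0. 118.]
```

```bash
python3 -m pendant '[{"translation":[-3,-40,-5],"twist":[0,0,0],"grip":1},{"translation":[-3,-40,0],"twist":[0,0,0],"grip":1},{"translation":[-3,-40,0],"twist":[0,0,0],"grip":1},{"translation":[-3,-40,0],"twist":[0,0,0],"grip":1},{"translation":[-3,-40,0],"twist":[0,0,0],"grip":1},{"translation":[-3,-40,0],"twist":[0,0,0],"grip":1},{"translation":[-3,-40,0],"twist":[0,0,0],"grip":1},{"translation":[-3,-40,0],"twist":[0,0,0],"grip":1},{"translation":[-3,-40,0],"twist":[0,0,0],"grip":1},{"translation":[0,0,0],"twist":[0,0,0],"grip":1}]'; python3 go.py 439.3 256.7 90 0.25
python3 - <<'E'
from seg import *
im,d=snap("top","top4"); P=pts("top",d)
M=masks(im)
try:
  c=comp((P[...,2]>.022),(345,130,405,190)); print("block",rect(onz("top",c,.028)), np.nanmedian(P[155:165,370:378,2]))
  c=comp(M["pad"]|((P[...,2]>.015)),(345,130,405,190)); print("pad+",rect(onz("top",c,.008)))
except Exception as e: print(e)
E
```

```text
t: 12.25
tool_pos: [0.4717, 0.1827, 0.1288]
orientation: [3.115, 0.381, 0.044]
force: [-0.1, 0.4, 0.3]
opening: 0.0932
t12.2 tcp [471.7 182.7 128.8] yaw 0.243 F [-0.1  0.4  0.3] open 93.2 q6 1.6
turn [ 0.007 -0.027 -0.007] shift [-13.  -79.7  38.8]
block (array([ 579.9, -166.7]), array([60.8, 59.9]), 0.242) 0.029306005977375427
pad+ (array([ 580.7, -169.4]), array([ 99.3, 100.7]), 0.253)
```

View pics/top4.png

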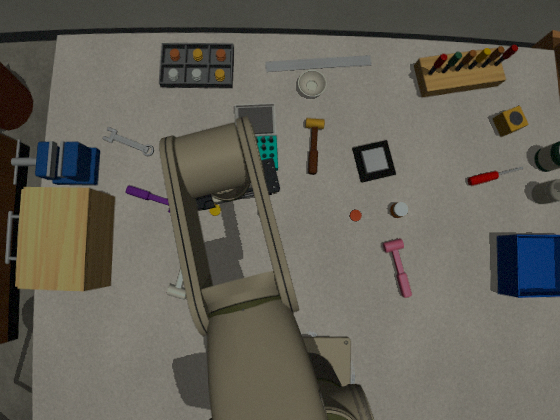

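The block lies on the pad near (375,160), a little toward its left side. I'll measure it sub-pixel while going on to the brass blank.

```bash
cat > blk.py <<'E'
from seg import *
def run(n="top",box=(340,125,410,195),N=4):
    k=6; x0,y0,x1,y1=box
    g=np.mean([robot.read_camera(n)[0][y0:y1,x0:x1].mean(2) for _ in range(N)],0).astype(np.float32)
    G=cv2.resize(g,None,fx=k,fy=k,interpolation=cv2.INTER_CUBIC)
    def toz(c,z): return onz(n,(c+.5)/k-.5+[x0,y0],z)
    c=G[G.shape[0]//2-20:G.shape[0]//2+20,G.shape[1]//2-20:G.shape[1]//2+20]; hi=np.median(c); lo=np.percentile(G,3); bg=np.percentile(G[:30],50)
    m=(G>(hi+lo)/2).astype(np.uint8); _,L=cv2.connectedComponents(m); b=(L==L[G.shape[0]//2,G.shape[1]//2])
    B=cv2.findContours(b.astype(np.uint8),0,cv2.CHAIN_APPROX_NONE)[0]; B=max(B,key=cv2.contourArea).reshape(-1,2)
    m=((G<(bg+lo)/2)|b).astype(np.uint8); Pd=max(cv2.findContours(m,0,1)[0],key=cv2.contourArea).reshape(-1,2)
    print("levels",hi,lo,bg); print("block@28",rect(toz(B,.028)),"pad@8",rect(toz(Pd,.008)))
if __name__=="__main__": run()
E
python3 blk.py
python3 -m pendant '[{"translation":[-4,-25,8],"twist":[0.007,-0.027,-0.007],"grip":1},{"translation":[-4,-25,8],"twist":[0,0,0],"grip":1},{"translation":[-4,-25,8],"twist":[0,0,0],"grip":1},{"translation":[0,-3,6],"twist":[0,0,0],"grip":1},{"translation":[0,0,0],"twist":[0,0,0],"grip":1},{"translation":[0,0,0],"twist":[0,0,0],"grip":1},{"translation":[0,0,0],"twist":[0,0,0],"grip":1},{"translation":[0,0,0],"twist":[0,0,0],"grip":1},{"translation":[0,0,0],"twist":[0,0,0],"grip":1},{"translation":[0,0,0],"twist":[0,0,0],"grip":1}]'; python3 go.py 439.3 256.7 40 0.25
```

```text
levels 118.53488 9.735985 121.08006
block@28 (array([ 579.9, -167.6]), array([61.5, 61. ]), 0.252) pad@8 (array([ 580.6, -169.1]), array([101. , 102.4]), 0.246)
t: 13.5
tool_pos: [0.4494, 0.2415, 0.0982]
orientation: [3.117, 0.357, 0.002]
force: [-0.3, 0.3, 0.4]
opening: 0.0928
t13.5 tcp [449.4 241.5  98.2] yaw 0.228 F [-0.3  0.3  0.4] open 92.8 q6 1.74
turn [ 0.004 -0.001 -0.022] shift [ -6.  -17.3  58.2]
```

```bash
python3 -m pendant '[{"translation":[-3,-8,10],"twist":[0.004,0,-0.022],"grip":1},{"translation":[-3,-8,10],"twist":[0,0,0],"grip":1},{"translation":[0,0,10],"twist":[0,0,0],"grip":1},{"translation":[0,0,10],"twist":[0,0,0],"grip":1},{"translation":[0,0,10],"twist":[0,0,0],"grip":1},{"translation":[0,0,0],"twist":[0,0,0],"grip":1},{"translation":[0,0,0],"twist":[0,0,0],"grip":1},{"translation":[0,0,0],"twist":[0,0,0],"grip":1},{"translation":[0,0,0],"twist":[0,0,0],"grip":1},{"translation":[0,0,0],"twist":[0,0,0],"grip":1}]'; python3 go.py 439.3 255.7 1.5 0.25
```

```text
t: 14.5
tool_pos: [0.4382, 0.2567, 0.0428]
orientation: [3.116, 0.395, -0.001]
force: [-0.6, 0.5, -0.1]
opening: 0.0931
t14.5 tcp [438.2 256.7  42.8] yaw 0.252 F [-0.6  0.5 -0.1] open 93.1 q6 1.75
turn [0.    0.001 0.002] shift [ 0.8  1.2 41.3]
```

```bash
python3 - <<'E'
from seg import *
im,d=snap("side","side5")
# brass from side view at start, for comparison
z=np.load("pics/side0.npz"); c=comp(masks(z["im"])["brass"],(200,270,235,300)); print(rect(onz("side",c,.004)))
cv2.imwrite("pics/c5.png",cv2.resize(im[180:330,140:290],None,fx=3.5,fy=3.5)[:,:,::-1])
E
```

```text
(array([438.4, 256.1]), array([26.8, 26.5]), 0.601)
```

View pics/c5.png

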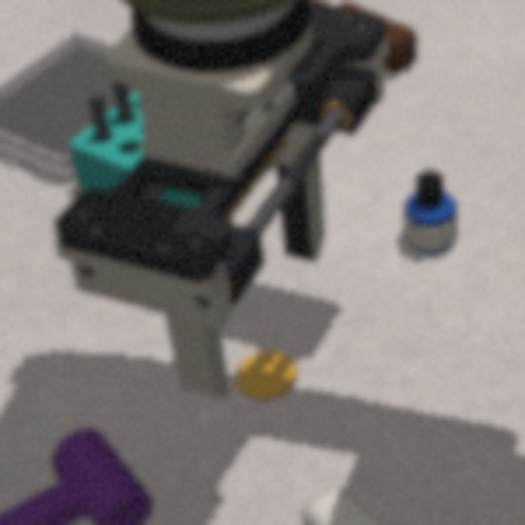

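The jaws straddle the brass blank (crop 265,375), with the purple look-alike clear of the left finger. I descend.

```bash
python3 -m pendant '[{"translation":[0.8,1,8],"twist":[0,0,0],"grip":1},{"translation":[0,0,8],"twist":[0,0,0],"grip":1},{"translation":[0,0,8],"twist":[0,0,0],"grip":1},{"translation":[0,0,8],"twist":[0,0,0],"grip":1},{"translation":[0,0,5],"twist":[0,0,0],"grip":1},{"translation":[0,0,2],"twist":[0,0,0],"grip":1},{"translation":[0,0,0],"twist":[0,0,0],"grip":1},{"translation":[0,0,0],"twist":[0,0,0],"grip":1},{"translation":[0,0,0],"twist":[0,0,0],"grip":1},{"translation":[0,0,0],"twist":[0,0,0],"grip":1}]'; python3 go.py 439 256 1.5 0.25
```

```text
t: 15.55
tool_pos: [0.4398, 0.256, 0.0008]
orientation: [3.117, 0.395, 0.0]
force: [0.0, 0.2, -0.1]
opening: 0.0929
t15.6 tcp [439.8 256.    0.8] yaw 0.252 F [ 0.   0.2 -0.1] open 92.9 q6 1.75
turn [ 0.    -0.     0.002] shift [-0.8 -0.2 -0.7]
```

```bash
python3 -m pendant '[{"translation":[-0.8,0,-0.5],"twist":[0,0,0],"grip":-1},{"translation":[0,0,0],"twist":[0,0,0],"grip":-1},{"translation":[0,0,0],"twist":[0,0,0],"grip":-1},{"translation":[0,0,0],"twist":[0,0,0],"grip":-1},{"translation":[0,0,0],"twist":[0,0,0],"grip":-1},{"translation":[0,0,0],"twist":[0,0,0],"grip":-1},{"translation":[0,0,0],"twist":[0,0,0],"grip":-1},{"translation":[0,0,0],"twist":[0,0,0],"grip":-1},{"translation":[0,0,0],"twist":[0,0,0],"grip":-1},{"translation":[0,0,0],"twist":[0,0,0],"grip":-1}]' 20;  python3 go.py 439 256 1.5 0.25; python3 -m pendant '[{"translation":[0,0,-5],"twist":[0,0,0],"grip":-1},{"translation":[0,0,-15],"twist":[0,0,0],"grip":-1},{"translation":[0,0,-20],"twist":[0,0,0],"grip":-1},{"translation":[0,0,-25],"twist":[0,0,0],"grip":-1},{"translation":[0,0,-25],"twist":[0,0,0],"grip":-1},{"translation":[0,0,0],"twist":[0,0,0],"grip":-1},{"translation":[0,0,0],"twist":[0,0,0],"grip":-1},{"translation":[0,0,0],"twist":[0,0,0],"grip":-1},{"translation":[0,0,0],"twist":[0,0,0],"grip":-1},{"translation":[0,0,0],"twist":[0,0,0],"grip":-1}]'; python3 go.py 580.6 -169.7 95 0.25
```

```text
t: 16.55
tool_pos: [0.4392, 0.2559, 0.0018]
orientation: [-3.117, -0.395, -0.001]
force: [-0.6, -0.1, -0.4]
opening: 0.0304
t16.6 tcp [439.2 255.9   1.8] yaw 0.252 F [-0.6 -0.1 -0.4] open 30.4 q6 1.75
turn [ 0.    -0.001  0.002] shift [-0.1 -0.2  0.3]
t: 17.55
tool_pos: [0.4363, 0.2546, 0.0921]
orientation: [3.115, 0.395, -0.008]
force: [0.6, -0.4, -0.0]
opening: 0.0306
t17.6 tcp [436.3 254.6  92.1] yaw 0.252 F [ 0.6 -0.4 -0. ] open 30.6 q6 1.75
turn [0.001 0.005 0.002] shift [ 34.8 446.8  -2.9]
```

```bash
python3 -m pendant '[{"translation":[0,15,0],"twist":[0,0,0],"grip":-1},{"translation":[0,30,0],"twist":[0,0,0],"grip":-1},{"translation":[3,42,0],"twist":[0,0,0],"grip":-1},{"translation":[4,42,0],"twist":[0,0,0],"grip":-1},{"translation":[4,42,0],"twist":[0,0,0],"grip":-1},{"translation":[4,42,0],"twist":[0,0,0],"grip":-1},{"translation":[4,42,0],"twist":[0,0,0],"grip":-1},{"translation":[4,40,0],"twist":[0,0,0],"grip":-1},{"translation":[4,40,0],"twist":[0,0,0],"grip":-1},{"translation":[4,30,0],"twist":[0,0,0],"grip":-1}]';python3 go.py 580.6 -169.7 65 0.25
```

```text
t: 18.55
tool_pos: [0.5562, -0.1098, 0.0865]
orientation: [3.112, 0.406, -0.022]
force: [-0.8, -0.5, -0.6]
opening: 0.031
t18.6 tcp [ 556.2 -109.8   86.5] yaw 0.259 F [-0.8 -0.5 -0.6] open 31.0 q6 1.03
turn [0.001 0.014 0.009] shift [ 8.8 64.  21.5]
```

```bash
python3 -m pendant '[{"translation":[3,15,0],"twist":[0,0.014,0.009],"grip":-1},{"translation":[3,15,0],"twist":[0,0,0],"grip":-1},{"translation":[3,15,0],"twist":[0,0,0],"grip":-1},{"translation":[0,7,0],"twist":[0,0,0],"grip":-1},{"translation":[0,0,0],"twist":[0,0,0],"grip":-1},{"translation":[0,0,0],"twist":[0,0,0],"grip":-1},{"translation":[0,0,0],"twist":[0,0,0],"grip":-1},{"translation":[0,0,0],"twist":[0,0,0],"grip":-1},{"translation":[0,0,0],"twist":[0,0,0],"grip":-1},{"translation":[0,0,0],"twist":[0,0,0],"grip":-1}]';python3 go.py 580.6 -169.7 65 0.25
python3 - <<'E'
from seg import *
im,d=snap("side","side6")
cv2.imwrite("pics/c6.png",cv2.resize(im[60:220,200:360],None,fx=3.5,fy=3.5)[:,:,::-1])
E
```

```text
t: 19.55
tool_pos: [0.5764, -0.1647, 0.0843]
orientation: [3.117, 0.39, -0.008]
force: [-0.3, 0.6, 0.2]
opening: 0.0305
t19.6 tcp [ 576.4 -164.7   84.3] yaw 0.249 F [-0.3  0.6  0.2] open 30.5 q6 0.96
turn [-0.     0.005 -0.001] shift [ 2.8  5.9 19.3]
```

View pics/c6.png

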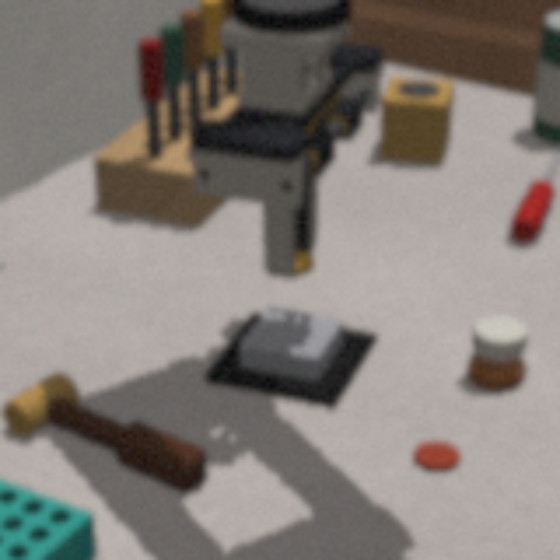

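The blank is held between the fingertips (crop 302,262) above the block. Target TCP height is 30 mm.

```bash
python3 -m pendant '[{"translation":[2.8,5.9,5],"twist":[0,0.005,0],"grip":-1},{"translation":[0,0,8],"twist":[0,0,0],"grip":-1},{"translation":[0,0,8],"twist":[0,0,0],"grip":-1},{"translation":[0,0,8],"twist":[0,0,0],"grip":-1},{"translation":[0,0,8],"twist":[0,0,0],"grip":-1},{"translation":[0,0,5],"twist":[0,0,0],"grip":-1},{"translation":[0,0,3],"twist":[0,0,0],"grip":-1},{"translation":[0,0,0],"twist":[0,0,0],"grip":-1},{"translation":[0,0,0],"twist":[0,0,0],"grip":-1},{"translation":[0,0,0],"twist":[0,0,0],"grip":-1}]';python3 go.py 580.6 -169.7 30.2 0.25
```

```text
t: 20.6
tool_pos: [0.58, -0.1697, 0.0338]
orientation: [-3.116, -0.39, 0.002]
force: [-0.6, 0.3, -1.0]
opening: 0.0305
t20.6 tcp [ 580.  -169.7   33.8] yaw 0.249 F [-0.6  0.3 -1. ] open 30.5 q6 0.95
turn [-0.002  0.001 -0.001] shift [0.6 0.1 3.6]
```

```bash
python3 -m pendant '[{"translation":[0.6,0.1,2],"twist":[0,0,0],"grip":-1},{"translation":[0,0,1],"twist":[0,0,0],"grip":-1},{"translation":[0,0,0.6],"twist":[0,0,0],"grip":-1},{"translation":[0,0,0],"twist":[0,0,0],"grip":-1},{"translation":[0,0,0],"twist":[0,0,0],"grip":-0.1},{"translation":[0,0,0],"twist":[0,0,0],"grip":-0.1},{"translation":[0,0,0],"twist":[0,0,0],"grip":-0.1},{"translation":[0,0,0],"twist":[0,0,0],"grip":-0.1},{"translation":[0,0,-5],"twist":[0,0,0],"grip":0.2},{"translation":[0,0,-10],"twist":[0,0,0],"grip":0.4}]';python3 go.py 655 -5 90 -0.047
```

```text
t: 21.6
tool_pos: [0.5806, -0.1697, 0.0457]
orientation: [-3.116, -0.389, 0.003]
force: [-0.0, -1.2, 0.7]
opening: 0.0537
t21.6 tcp [ 580.6 -169.7   45.7] yaw 0.249 F [-0.  -1.2  0.7] open 53.7 q6 0.95
turn [-0.002  0.002  0.296] shift [  66.6 -168.   -44.3]
```

```bash
python3 -m pendant '[{"translation":[0,0,-20],"twist":[0,0,0],"grip":1},{"translation":[0,0,-25],"twist":[0,0,0.1],"grip":1},{"translation":[0,0,0],"twist":[0,0,0.1],"grip":1},{"translation":[0,0,0],"twist":[0,0,0.1],"grip":1},{"translation":[10,-25,0],"twist":[0,0,0],"grip":1},{"translation":[13,-32,0],"twist":[0,0,0],"grip":1},{"translation":[13,-32,0],"twist":[0,0,0],"grip":1},{"translation":[13,-32,0],"twist":[0,0,0],"grip":1},{"translation":[13,-30,0],"twist":[0,0,0],"grip":1},{"translation":[0,0,0],"twist":[0,0,0],"grip":1}]';python3 go.py 653 -6.4 60 -0.047; python3 - <<'E'
from seg import *
import blk
blk_im,d=snap("top","top7")
k=6; g=cv2.resize(np.mean([robot.read_camera("top")[0] for _ in range(3)],0).astype(np.uint8)[125:195,340:410],None,fx=k,fy=k,interpolation=cv2.INTER_CUBIC)
m=masks(g)["brass"].astype(np.uint8); c=max(cv2.findContours(m,0,1)[0],key=cv2.contourArea).reshape(-1,2)
print("brass",rect(onz("top",(c+.5)/k-.5+[340,125],.033)))
cv2.imwrite("pics/c7.png",g[:,:,::-1])
E
```

```text
t: 22.6
tool_pos: [0.659, -0.0206, 0.1066]
orientation: [3.138, -0.107, 0.018]
force: [-0.5, -0.1, -0.1]
opening: 0.093
t22.6 tcp [659.  -20.6 106.6] yaw -0.068 F [-0.5 -0.1 -0.1] open 93.0 q6 1.53
turn [ 0.002 -0.012 -0.021] shift [ -6.6 -13.9  46.6]Traceback (most recent call last):
  File "<stdin>", line 5, in <module>
ValueError: max() iterable argument is empty
```

```bash
python3 -m pendant '[{"translation":[-6,-13,10],"twist":[0,-0.012,-0.021],"grip":1},{"translation":[0,0,12],"twist":[0,0,0],"grip":1},{"translation":[0,0,12],"twist":[0,0,0],"grip":1},{"translation":[0,0,10],"twist":[0,0,0],"grip":1},{"translation":[0,0,0],"twist":[0,0,0],"grip":1},{"translation":[0,0,0],"twist":[0,0,0],"grip":1},{"translation":[0,0,0],"twist":[0,0,0],"grip":1},{"translation":[0,0,0],"twist":[0,0,0],"grip":1},{"translation":[0,0,0],"twist":[0,0,0],"grip":1},{"translation":[0,0,0],"twist":[0,0,0],"grip":1}]';python3 go.py 653 -6.4 3 -0.047; python3 - <<'E'
from seg import *
im,d=snap("side","side7"); 
cv2.imwrite("pics/c7.png",cv2.resize(im[80:230,150:340],None,fx=3.5,fy=3.5)[:,:,::-1])
E
```

```text
t: 23.8
tool_pos: [0.6497, -0.015, 0.057]
orientation: [3.137, -0.085, -0.009]
force: [0.2, -0.5, 0.2]
opening: 0.0928
t23.8 tcp [649.7 -15.   57. ] yaw -0.054 F [ 0.2 -0.5  0.2] open 92.8 q6 1.53
turn [ 0.004  0.006 -0.007] shift [ 2.9 -8.7 54. ]
```

View pics/c7.png

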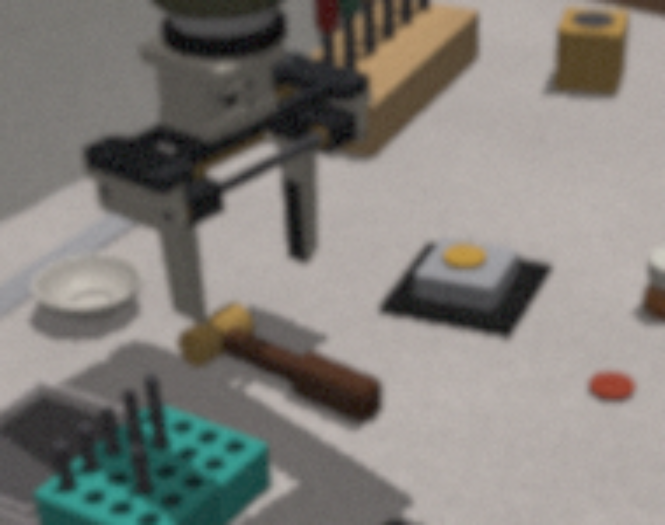

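The blank sits in the middle of the block (crop 465,256). The jaws straddle the mallet behind its head at (215,335). I correct sideways, then descend.

```bash
python3 -m pendant '[{"translation":[2.9,-8.7,2],"twist":[0.004,0.006,-0.007],"grip":1},{"translation":[0,0,0],"twist":[0,0,0],"grip":1},{"translation":[0,0,0],"twist":[0,0,0],"grip":1},{"translation":[0,0,8],"twist":[0,0,0],"grip":1},{"translation":[0,0,8],"twist":[0,0,0],"grip":1},{"translation":[0,0,5],"twist":[0,0,0],"grip":1},{"translation":[0,0,0],"twist":[0,0,0],"grip":1},{"translation":[0,0,0],"twist":[0,0,0],"grip":1},{"translation":[0,0,0],"twist":[0,0,0],"grip":1},{"translation":[0,0,0],"twist":[0,0,0],"grip":1}]';python3 go.py 653 -6.4 3 -0.047
```

```text
t: 24.85
tool_pos: [0.6531, -0.0055, 0.0314]
orientation: [-3.14, 0.073, -0.001]
force: [0.1, -0.8, -1.7]
opening: 0.0932
t24.9 tcp [653.1  -5.5  31.4] yaw -0.046 F [ 0.1 -0.8 -1.7] open 93.2 q6 1.53
turn [-0.001 -0.     0.001] shift [-0.1  0.9 28.4]
```

```bash
python3 -m pendant '[{"translation":[0,0.9,7],"twist":[0,0,0],"grip":1},{"translation":[0,0,7],"twist":[0,0,0],"grip":1},{"translation":[0,0,6],"twist":[0,0,0],"grip":1},{"translation":[0,0,5],"twist":[0,0,0],"grip":1},{"translation":[0,0,1],"twist":[0,0,0],"grip":1},{"translation":[0,0,0],"twist":[0,0,0],"grip":1},{"translation":[0,0,0],"twist":[0,0,0],"grip":1},{"translation":[0,0,0],"twist":[0,0,0],"grip":1},{"translation":[0,0,0],"twist":[0,0,0],"grip":1},{"translation":[0,0,0],"twist":[0,0,0],"grip":1}]';python3 go.py 653 -6.4 3 -0.047
```

```text
t: 25.85
tool_pos: [0.6535, -0.0065, 0.0037]
orientation: [-3.14, 0.073, -0.002]
force: [0.6, 0.3, 0.3]
opening: 0.093
t25.9 tcp [653.5  -6.5   3.7] yaw -0.046 F [0.6 0.3 0.3] open 93.0 q6 1.53
turn [-0.001 -0.001  0.001] shift [-0.6 -0.1  0.7]
```

```bash
python3 -m pendant '[{"translation":[0,0,0.7],"twist":[0,0,0],"grip":-1},{"translation":[0,0,0],"twist":[0,0,0],"grip":-1},{"translation":[0,0,0],"twist":[0,0,0],"grip":-1},{"translation":[0,0,0],"twist":[0,0,0],"grip":-1},{"translation":[0,0,0],"twist":[0,0,0],"grip":-1},{"translation":[0,0,0],"twist":[0,0,0],"grip":-1},{"translation":[0,0,0],"twist":[0,0,0],"grip":-1},{"translation":[0,0,0],"twist":[0,0,0],"grip":-1},{"translation":[0,0,0],"twist":[0,0,0],"grip":-1},{"translation":[0,0,0],"twist":[0,0,0],"grip":-1}]' 50;  python3 go.py; python3 -m pendant '[{"translation":[0,0,-5],"twist":[0,0,0],"grip":-1},{"translation":[0,0,-10],"twist":[0,0,0],"grip":-1},{"translation":[0,0,-15],"twist":[0,0,0],"grip":-1},{"translation":[0,0,-20],"twist":[0,0,0],"grip":-1},{"translation":[0,0,-25],"twist":[0,0,0],"grip":-1},{"translation":[0,0,-10],"twist":[0,0,0],"grip":-1},{"translation":[0,0,0],"twist":[0,0,0],"grip":-1},{"translation":[0,0,0],"twist":[0,0,0],"grip":-1},{"translation":[0,0,0],"twist":[0,0,0],"grip":-1},{"translation":[0,0,0],"twist":[0,0,0],"grip":-1}]'; python3 go.py 640.9 -253.7 90 0.249
python3 - <<'E'
from seg import *
im,d=snap("side","side8"); 
cv2.imwrite("pics/c8.png",cv2.resize(im[60:230,150:340],None,fx=3.2,fy=3.2)[:,:,::-1])
E
```

```text
t: 26.85
tool_pos: [0.6539, -0.0066, 0.0034]
orientation: [-3.14, 0.073, -0.003]
force: [-0.7, -0.2, 1.0]
opening: 0.0172
t26.9 tcp [653.9  -6.6   3.4] yaw -0.047 F [-0.7 -0.2  1. ] open 17.2 q6 1.53
t: 27.85
tool_pos: [0.6518, -0.0063, 0.0929]
orientation: [-3.14, 0.073, 0.002]
force: [0.5, -0.3, -2.7]
opening: 0.0158
t27.9 tcp [651.8  -6.3  92.9] yaw -0.046 F [ 0.5 -0.3 -2.7] open 15.8 q6 1.53
turn [-0.001  0.001 -0.295] shift [-71.5 237.1   2.9]
```

View pics/c8.png

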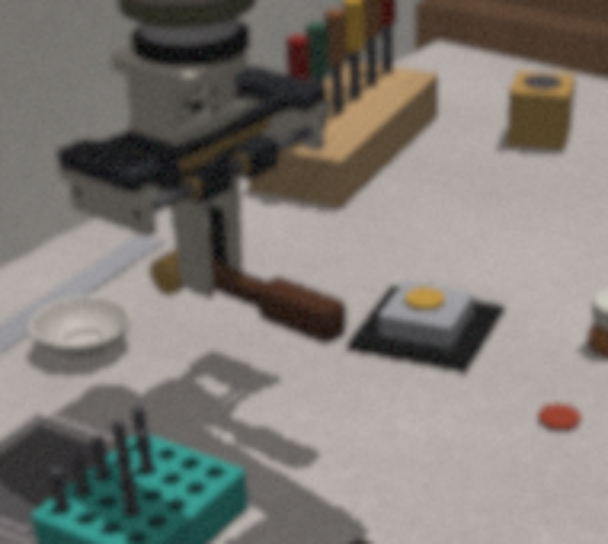

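The mallet hangs level, gripped at the neck behind its head (crop 195,270), and the blank is still centred at (425,298). I carry it across.

```bash
python3 -m pendant '[{"translation":[0,0,0],"twist":[0,0,-0.05],"grip":-1},{"translation":[0,0,0],"twist":[0,0,-0.1],"grip":-1},{"translation":[0,0,0],"twist":[0,0,-0.1],"grip":-1},{"translation":[0,0,0],"twist":[0,0,-0.04],"grip":-1},{"translation":[-4,14,0],"twist":[0,0,0],"grip":-1},{"translation":[-8,28,0],"twist":[0,0,0],"grip":-1},{"translation":[-9,30,0],"twist":[0,0,0],"grip":-1},{"translation":[-9,30,0],"twist":[0,0,0],"grip":-1},{"translation":[-9,30,0],"twist":[0,0,0],"grip":-1},{"translation":[-9,30,0],"twist":[0,0,0],"grip":-1}]'; python3 go.py 640.9 -253.7 90 0.249
```

```text
t: 28.9
tool_pos: [0.6398, -0.1796, 0.0825]
orientation: [-3.111, -0.398, 0.025]
force: [1.8, -0.3, -3.1]
opening: 0.0153
t28.9 tcp [ 639.8 -179.6   82.5] yaw 0.255 F [ 1.8 -0.3 -3.1] open 15.3 q6 0.97
turn [-0.007  0.015  0.006] shift [-17.2  72.1  -7.5]
```

```bash
python3 -m pendant '[{"translation":[-5,20,-5],"twist":[-0.007,0.015,0.006],"grip":-1},{"translation":[-5,20,0],"twist":[0,0,0],"grip":-1},{"translation":[-4,15,0],"twist":[0,0,0],"grip":-1},{"translation":[0,5,0],"twist":[0,0,0],"grip":-1},{"translation":[0,0,0],"twist":[0,0,0],"grip":-1},{"translation":[0,0,0],"twist":[0,0,0],"grip":-1},{"translation":[0,0,0],"twist":[0,0,0],"grip":-1},{"translation":[0,0,0],"twist":[0,0,0],"grip":-1},{"translation":[0,0,0],"twist":[0,0,0],"grip":-1},{"translation":[0,0,0],"twist":[0,0,0],"grip":-1}]'; python3 go.py 640.9 -253.7 40 0.249
```

```text
t: 29.9
tool_pos: [0.6373, -0.2484, 0.0834]
orientation: [-3.117, -0.375, 0.009]
force: [0.2, 0.1, -2.1]
opening: 0.0158
t29.9 tcp [ 637.3 -248.4   83.4] yaw 0.239 F [ 0.2  0.1 -2.1] open 15.8 q6 0.89
turn [-0.003  0.005 -0.01 ] shift [ 2.2  6.1 43.4]
```

```bash
python3 -m pendant '[{"translation":[2.2,6.1,8],"twist":[-0.003,0.005,-0.01],"grip":-1},{"translation":[0,0,8],"twist":[0,0,0],"grip":-1},{"translation":[0,0,8],"twist":[0,0,0],"grip":-1},{"translation":[0,0,8],"twist":[0,0,0],"grip":-1},{"translation":[0,0,8],"twist":[0,0,0],"grip":-1},{"translation":[0,0,8],"twist":[0,0,0],"grip":-1},{"translation":[0,0,8],"twist":[0,0,0],"grip":-1},{"translation":[0,0,0],"twist":[0,0,0],"grip":-1},{"translation":[0,0,0],"twist":[0,0,0],"grip":-1},{"translation":[0,0,0],"twist":[0,0,0],"grip":-1}]'; python3 go.py 640.9 -253.7 4 0.249; python3 - <<'E'
from seg import *
im,d=snap("side","side9"); 
E
```

```text
t: 30.9
tool_pos: [0.64, -0.2533, 0.0203]
orientation: [-3.116, -0.392, 0.004]
force: [-0.1, -0.1, -3.7]
opening: 0.0158
t30.9 tcp [ 640.  -253.3   20.3] yaw 0.251 F [-0.1 -0.1 -3.7] open 15.8 q6 0.87
turn [-0.001  0.002  0.002] shift [ 0.8  0.6 16.3]
```

```bash
python3 -m pendant '[{"translation":[0.8,0.6,4],"twist":[0,0.002,0.002],"grip":-1},{"translation":[0,0,4],"twist":[0,0,0],"grip":-1},{"translation":[0,0,3],"twist":[0,0,0],"grip":-1},{"translation":[0,0,2],"twist":[0,0,0],"grip":-1},{"translation":[0,0,1.5],"twist":[0,0,0],"grip":-1},{"translation":[0,0,1],"twist":[0,0,0],"grip":-1},{"translation":[0,0,0],"twist":[0,0,0],"grip":-1},{"translation":[0,0,0],"twist":[0,0,0],"grip":-1},{"translation":[0,0,0],"twist":[0,0,0],"grip":-1},{"translation":[0,0,0],"twist":[0,0,0],"grip":-1}]'; python3 go.py 640.9 -253.7 3.7 0.249
```

```text
t: 31.95
tool_pos: [0.6422, -0.2543, 0.0053]
orientation: [3.117, 0.389, 0.004]
force: [0.4, 1.2, -2.9]
opening: 0.0155
t31.9 tcp [ 642.2 -254.3    5.3] yaw 0.248 F [ 0.4  1.2 -2.9] open 15.5 q6 0.87
turn [ 0.001 -0.002 -0.001] shift [-1.2 -0.9  1.6]
```

```bash
python3 -m pendant '[{"translation":[-1,-0.8,1],"twist":[0,0,0],"grip":-1},{"translation":[0,0,0.8],"twist":[0,0,0],"grip":-1},{"translation":[0,0,0],"twist":[0,0,0],"grip":-1},{"translation":[0,0,0],"twist":[0,0,0],"grip":-1},{"translation":[0,0,0],"twist":[0,0,0],"grip":-0.25},{"translation":[0,0,0],"twist":[0,0,0],"grip":-0.25},{"translation":[0,0,0],"twist":[0,0,0],"grip":-0.25},{"translation":[0,0,0],"twist":[0,0,0],"grip":-0.25},{"translation":[0,0,0],"twist":[0,0,0],"grip":-0.25},{"translation":[0,0,-8],"twist":[0,0,0],"grip":-0.25}]'; python3 go.py;  python3 -m pendant '[{"translation":[0,0,-15],"twist":[0,0,0],"grip":-0.25},{"translation":[0,0,-20],"twist":[0,0,0],"grip":-0.25},{"translation":[0,0,-30],"twist":[0,0,0],"grip":-0.25},{"translation":[0,0,-30],"twist":[0,0,0],"grip":1},{"translation":[-25,0,0],"twist":[0,0,0],"grip":1},{"translation":[-40,0,0],"twist":[0,0,0],"grip":1},{"translation":[-40,0,0],"twist":[0,0,0],"grip":1},{"translation":[-40,0,0],"twist":[0,0,0],"grip":1},{"translation":[-20,0,0],"twist":[0,0,0],"grip":1},{"translation":[0,0,0],"twist":[0,0,0],"grip":1}]'; python3 go.py 447 -232 70 0.248; python3 - <<'E'
from seg import *
im,d=snap("side","side10"); 
cv2.imwrite("pics/c10.png",cv2.resize(im[80:230,200:400],None,fx=3.2,fy=3.2)[:,:,::-1])
E
```

```text
t: 32.95
tool_pos: [0.6417, -0.2541, 0.0126]
orientation: [3.116, 0.389, 0.006]
force: [-1.4, 0.0, 0.0]
opening: 0.0352
t33.0 tcp [ 641.7 -254.1   12.6] yaw 0.248 F [-1.4  0.   0. ] open 35.2 q6 0.87
t: 33.95
tool_pos: [0.4812, -0.2977, 0.1271]
orientation: [3.104, 0.391, 0.028]
force: [0.6, -0.1, 0.1]
opening: 0.0861
t34.0 tcp [ 481.2 -297.7  127.1] yaw 0.251 F [ 0.6 -0.1  0.1] open 86.1 q6 0.67
turn [ 0.015 -0.016  0.003] shift [-17.  -72.1  57.1]
```

View pics/c10.png

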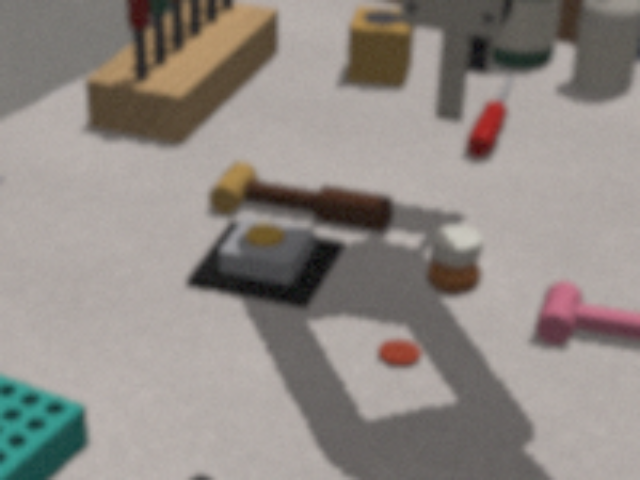

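The mallet lies beside the pad (crop 300,195), and the block and blank are undisturbed (265,240). The jar is next, at crop (455,258).

```bash
python3 -m pendant '[{"translation":[-5,-22,0],"twist":[0.015,-0.016,0],"grip":1},{"translation":[-6,-24,0],"twist":[0,0,0],"grip":1},{"translation":[-6,-22,5],"twist":[0,0,0],"grip":1},{"translation":[0,0,10],"twist":[0,0,0],"grip":1},{"translation":[0,0,10],"twist":[0,0,0],"grip":1},{"translation":[0,0,10],"twist":[0,0,0],"grip":1},{"translation":[0,0,0],"twist":[0,0,0],"grip":1},{"translation":[0,0,0],"twist":[0,0,0],"grip":1},{"translation":[0,0,0],"twist":[0,0,0],"grip":1},{"translation":[0,0,0],"twist":[0,0,0],"grip":1}]'; python3 go.py 447 -233 70 0.248; python3 - <<'E'
from seg import *
z=np.load("pics/side0.npz"); P=pts("side",z["d"]); q=P[148:175,330:355].reshape(-1,3); q=q[(q[:,2]>.012)]
print("jar side pts x,y range",np.percentile(q,[2,50,98],axis=0).round(4))
E
```

```text
t: 35.0
tool_pos: [0.4572, -0.2362, 0.0955]
orientation: [3.111, 0.394, 0.014]
force: [0.3, -0.8, 0.8]
opening: 0.0928
t35.0 tcp [ 457.2 -236.2   95.5] yaw 0.252 F [ 0.3 -0.8  0.8] open 92.8 q6 0.74
turn [ 0.006 -0.008  0.004] shift [-9.1 -5.6 25.5]
jar side pts x,y range [[ 0.4268 -0.2502  0.0126]
 [ 0.4412 -0.2243  0.0349]
 [ 0.4615 -0.2154  0.0433]]
```

```bash
python3 -m pendant '[{"translation":[-9,-5.6,5],"twist":[0.006,-0.008,0.004],"grip":1},{"translation":[0,0,0],"twist":[0,0,0],"grip":1},{"translation":[0,0,0],"twist":[0,0,0],"grip":1},{"translation":[0,0,7],"twist":[0,0,0],"grip":1},{"translation":[0,0,7],"twist":[0,0,0],"grip":1},{"translation":[0,0,7],"twist":[0,0,0],"grip":1},{"translation":[0,0,0],"twist":[0,0,0],"grip":1},{"translation":[0,0,0],"twist":[0,0,0],"grip":1},{"translation":[0,0,0],"twist":[0,0,0],"grip":1},{"translation":[0,0,0],"twist":[0,0,0],"grip":1}]'; python3 go.py 447 -233 6 0.248; python3 - <<'E'
from seg import *
im,d=snap("side","side11"); 
cv2.imwrite("pics/c11.png",cv2.resize(im[60:220,240:440],None,fx=3.2,fy=3.2)[:,:,::-1])
E
```

```text
t: 36.0
tool_pos: [0.4462, -0.2331, 0.0673]
orientation: [3.118, 0.387, -0.001]
force: [-1.0, 0.3, -0.1]
opening: 0.093
t36.0 tcp [ 446.2 -233.1   67.3] yaw 0.247 F [-1.   0.3 -0.1] open 93.0 q6 0.74
turn [ 0.     0.    -0.001] shift [ 0.8  0.1 61.3]
```

View pics/c11.png

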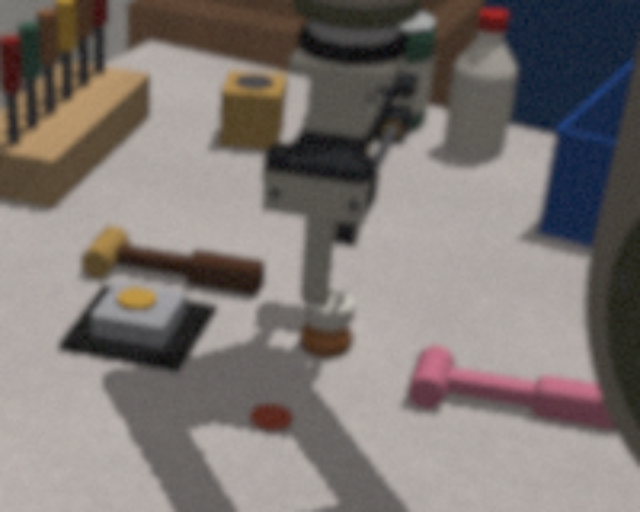

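The jar (crop 327,325) sits between the fingers. I descend and grip.

```bash
python3 -m pendant '[{"translation":[0.8,0,8],"twist":[0,0,0],"grip":1},{"translation":[0,0,8],"twist":[0,0,0],"grip":1},{"translation":[0,0,8],"twist":[0,0,0],"grip":1},{"translation":[0,0,8],"twist":[0,0,0],"grip":1},{"translation":[0,0,8],"twist":[0,0,0],"grip":1},{"translation":[0,0,8],"twist":[0,0,0],"grip":1},{"translation":[0,0,6],"twist":[0,0,0],"grip":1},{"translation":[0,0,3],"twist":[0,0,0],"grip":1},{"translation":[0,0,0],"twist":[0,0,0],"grip":1},{"translation":[0,0,0],"twist":[0,0,0],"grip":1}]'; python3 go.py 447 -233 6 0.248
```

```text
t: 37.05
tool_pos: [0.4465, -0.2326, 0.0044]
orientation: [-3.117, -0.387, 0.002]
force: [0.1, -0.2, 0.0]
opening: 0.0927
t37.0 tcp [ 446.5 -232.6    4.4] yaw 0.247 F [ 0.1 -0.2  0. ] open 92.7 q6 0.74
turn [-0.001  0.001 -0.001] shift [ 0.4  0.5 -1.6]
```

```bash
python3 -m pendant '[{"translation":[0,0,-1],"twist":[0,0,0],"grip":-1},{"translation":[0,0,0],"twist":[0,0,0],"grip":-1},{"translation":[0,0,0],"twist":[0,0,0],"grip":-1},{"translation":[0,0,0],"twist":[0,0,0],"grip":-1},{"translation":[0,0,0],"twist":[0,0,0],"grip":-1},{"translation":[0,0,0],"twist":[0,0,0],"grip":-1},{"translation":[0,0,0],"twist":[0,0,0],"grip":-1},{"translation":[0,0,0],"twist":[0,0,0],"grip":-1},{"translation":[0,0,0],"twist":[0,0,0],"grip":-1},{"translation":[0,0,0],"twist":[0,0,0],"grip":-1}]' 20;  python3 go.py; python3 -m pendant '[{"translation":[0,0,-5],"twist":[0,0,0],"grip":-1},{"translation":[0,0,-10],"twist":[0,0,0],"grip":-1},{"translation":[0,0,-20],"twist":[0,0,0],"grip":-1},{"translation":[0,0,-30],"twist":[0,0,0],"grip":-1},{"translation":[0,0,-30],"twist":[0,0,0],"grip":-1},{"translation":[0,0,-10],"twist":[0,0,0],"grip":-1},{"translation":[0,0,0],"twist":[0,0,0],"grip":-1},{"translation":[0,0,0],"twist":[0,0,0],"grip":-1},{"translation":[0,0,0],"twist":[0,0,0],"grip":-1},{"translation":[0,0,0],"twist":[0,0,0],"grip":-1}]'; python3 go.py 597 52 105 1.638
python3 - <<'E'
from seg import *
k=6; x0,y0,x1,y1=228,128,286,178
ims=[robot.read_camera("top")[0] for _ in range(4)]
im=np.mean(ims,0).astype(np.uint8)[y0:y1,x0:x1]
g=cv2.resize(im,None,fx=k,fy=k,interpolation=cv2.INTER_CUBIC)
h=cv2.cvtColor(g,cv2.COLOR_RGB2HSV); print("V col profile down centre",h[::6,int(32*k),2].tolist())
for v in (0,110,130):
    m=((h[...,0]>75)&(h[...,0]<97)&(h[...,1]>110)&(h[...,2]>v)).astype(np.uint8)
    c=max(cv2.findContours(m,0,1)[0],key=cv2.contourArea).reshape(-1,2); print(v,rect(onz("top",(c+.5)/k-.5+[x0,y0],.035)))
E
```

```text
t: 38.05
tool_pos: [0.4478, -0.2335, 0.0072]
orientation: [3.116, 0.387, 0.002]
force: [-0.6, -0.1, -0.1]
opening: 0.0409
t38.0 tcp [ 447.8 -233.5    7.2] yaw 0.247 F [-0.6 -0.1 -0.1] open 40.9 q6 0.74
t: 39.05
tool_pos: [0.4451, -0.2316, 0.1147]
orientation: [-3.115, -0.387, 0.005]
force: [-0.4, -0.9, -1.5]
opening: 0.0404
t39.0 tcp [ 445.1 -231.6  114.7] yaw 0.247 F [-0.4 -0.9 -1.5] open 40.4 q6 0.74
turn [-4.000e-03  1.000e-03 -1.391e+00] shift [272.8 170.6   9.7]
V col profile down centre [68, 67, 66, 68, 65, 46, 97, 121, 104, 126, 126, 115, 113, 125, 134, 131, 131, 134, 125, 111, 124, 135, 133, 133, 132, 133, 133, 134, 134, 133, 134, 134, 134, 134, 134, 127, 120, 129, 136, 137, 133, 78, 37, 63, 114, 143, 141, 139, 137, 136]
0 (array([587.1, 149. ]), array([ 95.2, 110.1]), 0.067)
110 (array([590.7, 148.5]), array([ 87.9, 108.7]), 0.068)
130 (array([589.2, 148.3]), array([ 82.6, 104.6]), 0.065)
```

```bash
python3 -m pendant '[{"translation":[0,0,0],"twist":[0,0,-0.07],"grip":-1},{"translation":[0,0,0],"twist":[0,0,-0.14],"grip":-1},{"translation":[0,0,0],"twist":[0,0,-0.14],"grip":-1},{"translation":[0,0,0],"twist":[0,0,-0.14],"grip":-1},{"translation":[0,0,0],"twist":[0,0,-0.14],"grip":-1},{"translation":[0,0,0],"twist":[0,0,-0.14],"grip":-1},{"translation":[0,0,0],"twist":[0,0,-0.14],"grip":-1},{"translation":[0,0,0],"twist":[0,0,-0.14],"grip":-1},{"translation":[0,0,0],"twist":[0,0,-0.14],"grip":-1},{"translation":[0,0,0],"twist":[0,0,-0.1],"grip":-1}]'; python3 go.py 597.2 51.8 110 1.638
```

```text
t: 40.25
tool_pos: [0.4442, -0.231, 0.1121]
orientation: [-2.197, -2.235, 0.003]
force: [0.0, 0.7, -1.2]
opening: 0.0407
t40.2 tcp [ 444.2 -231.   112.1] yaw 1.588 F [ 0.   0.7 -1.2] open 40.7 q6 -0.6
turn [-0.007 -0.005 -0.05 ] shift [271.9 171.7   2.1]
```

```bash
python3 -m pendant '[{"translation":[12,7,0],"twist":[-0.007,-0.005,-0.05],"grip":-1},{"translation":[22,14,0],"twist":[0,0,0],"grip":-1},{"translation":[31,20,0],"twist":[0,0,0],"grip":-1},{"translation":[31,20,0],"twist":[0,0,0],"grip":-1},{"translation":[31,20,0],"twist":[0,0,0],"grip":-1},{"translation":[31,20,0],"twist":[0,0,0],"grip":-1},{"translation":[31,20,0],"twist":[0,0,0],"grip":-1},{"translation":[31,20,0],"twist":[0,0,0],"grip":-1},{"translation":[20,13,0],"twist":[0,0,0],"grip":-1},{"translation":[0,0,0],"twist":[0,0,0],"grip":-1}]'; python3 go.py 597.2 51.8 110 1.638
```

```text
t: 41.25
tool_pos: [0.5879, 0.0369, 0.1107]
orientation: [2.152, 2.286, 0.006]
force: [-0.8, -0.6, -0.7]
opening: 0.0405
t41.2 tcp [587.9  36.9 110.7] yaw 1.631 F [-0.8 -0.6 -0.7] open 40.5 q6 -0.09
turn [ 0.004 -0.001 -0.007] shift [14.3 10.3  0.7]
```

```bash
python3 -m pendant '[{"translation":[7,5,0],"twist":[0.004,0,-0.007],"grip":-1},{"translation":[6,4,10],"twist":[0,0,0],"grip":-1},{"translation":[0,0,10],"twist":[0,0,0],"grip":-1},{"translation":[0,0,10],"twist":[0,0,0],"grip":-1},{"translation":[0,0,10],"twist":[0,0,0],"grip":-1},{"translation":[0,0,10],"twist":[0,0,0],"grip":-1},{"translation":[0,0,10],"twist":[0,0,0],"grip":-1},{"translation":[0,0,0],"twist":[0,0,0],"grip":-1},{"translation":[0,0,0],"twist":[0,0,0],"grip":-1},{"translation":[0,0,0],"twist":[0,0,0],"grip":-1}]'; python3 go.py 597.2 51.8 20 1.638
```

```text
t: 42.25
tool_pos: [0.5933, 0.0494, 0.0424]
orientation: [-2.147, -2.288, 0.005]
force: [1.2, -0.6, -1.1]
opening: 0.0406
t42.2 tcp [593.3  49.4  42.4] yaw 1.634 F [ 1.2 -0.6 -1.1] open 40.6 q6 -0.07
turn [-0.005 -0.001 -0.004] shift [ 2.1  4.1 22.4]
```

```bash
python3 -m pendant '[{"translation":[2.1,4.1,4],"twist":[-0.005,0,-0.004],"grip":-1},{"translation":[0,0,6],"twist":[0,0,0],"grip":-1},{"translation":[0,0,6],"twist":[0,0,0],"grip":-1},{"translation":[0,0,6],"twist":[0,0,0],"grip":-1},{"translation":[0,0,4],"twist":[0,0,0],"grip":-1},{"translation":[0,0,2],"twist":[0,0,0],"grip":-1},{"translation":[0,0,0],"twist":[0,0,0],"grip":-1},{"translation":[0,0,0],"twist":[0,0,0],"grip":-1},{"translation":[0,0,0],"twist":[0,0,0],"grip":-1},{"translation":[0,0,0],"twist":[0,0,0],"grip":-1}]'; python3 go.py 597.2 51.8 7.2 1.638
```

```text
t: 43.25
tool_pos: [0.5989, 0.0522, 0.0136]
orientation: [2.144, 2.295, 0.004]
force: [-0.2, -0.6, -0.3]
opening: 0.0407
t43.2 tcp [598.9  52.2  13.6] yaw 1.639 F [-0.2 -0.6 -0.3] open 40.7 q6 -0.07
turn [ 0.003 -0.001  0.001] shift [-0.2 -1.8  6.4]
```

```bash
python3 -m pendant '[{"translation":[0,-1.8,2],"twist":[0.003,0,0],"grip":-1},{"translation":[0,0,2],"twist":[0,0,0],"grip":-1},{"translation":[0,0,1],"twist":[0,0,0],"grip":-1},{"translation":[0,0,1],"twist":[0,0,0],"grip":-1},{"translation":[0,0,0.5],"twist":[0,0,0],"grip":-1},{"translation":[0,0,0],"twist":[0,0,0],"grip":-1},{"translation":[0,0,0],"twist":[0,0,0],"grip":-1},{"translation":[0,0,0],"twist":[0,0,0],"grip":-1},{"translation":[0,0,0],"twist":[0,0,0],"grip":-1},{"translation":[0,0,0],"twist":[0,0,0],"grip":-1}]'; python3 go.py 597.2 51.8 7.2 1.638
```

```text
t: 44.25
tool_pos: [0.5974, 0.052, 0.0073]
orientation: [-2.145, -2.296, -0.001]
force: [-0.1, -0.2, -0.4]
opening: 0.0406
t44.2 tcp [597.4  52.    7.3] yaw 1.639 F [-0.1 -0.2 -0.4] open 40.6 q6 -0.07
turn [ 0.001 -0.001  0.001] shift [-0.2 -0.3  0.1]
```

Release, go straight up, and swing away toward the robot so the cameras see the station.

```bash
python3 -m pendant '[{"translation":[0,0,0],"twist":[0,0,0],"grip":1},{"translation":[0,0,0],"twist":[0,0,0],"grip":1},{"translation":[0,0,0],"twist":[0,0,0],"grip":1},{"translation":[0,0,0],"twist":[0,0,0],"grip":1},{"translation":[0,0,0],"twist":[0,0,0],"grip":1},{"translation":[0,0,-8],"twist":[0,0,0],"grip":1},{"translation":[0,0,-20],"twist":[0,0,0],"grip":1},{"translation":[0,0,-40],"twist":[0,0,0],"grip":1},{"translation":[0,0,-40],"twist":[0,0,0],"grip":1},{"translation":[0,0,-40],"twist":[0,0,0],"grip":1}]'; python3 -m pendant '[{"translation":[0,-20,-20],"twist":[0,0,0],"grip":1},{"translation":[0,-40,-10],"twist":[0,0,0],"grip":1},{"translation":[0,-40,0],"twist":[0,0,0],"grip":1},{"translation":[0,-40,0],"twist":[0,0,0],"grip":1},{"translation":[0,-40,0],"twist":[0,0,0],"grip":1},{"translation":[0,-20,0],"twist":[0,0,0],"grip":1},{"translation":[0,0,0],"twist":[0,0,0],"grip":1},{"translation":[0,0,0],"twist":[0,0,0],"grip":1},{"translation":[0,0,0],"twist":[0,0,0],"grip":1},{"translation":[0,0,0],"twist":[0,0,0],"grip":1}]'; python3 go.py
cat > fin.py <<'E'
from seg import *
im,d=snap("top","top12"); P=np.nanmean([pts("top",robot.read_camera("top")[1]) for _ in range(4)],0)
def sm(box,key=None,zmin=None,z=0,k=6):
    x0,y0,x1,y1=box
    if key:
        g=cv2.resize(im[y0:y1,x0:x1],None,fx=k,fy=k,interpolation=cv2.INTER_CUBIC); m=masks(g)[key]
    else: m=cv2.resize(P[y0:y1,x0:x1,2].astype(np.float32),None,fx=k,fy=k)>zmin
    c=max(cv2.findContours(m.astype(np.uint8),0,1)[0],key=cv2.contourArea).reshape(-1,2); return rect(onz("top",(c+.5)/k-.5+[x0,y0],z))
for n,a in dict(mallet=((393,110,440,198),None,.011,.016),head=((385,105,440,145),"brass",None,.02),blank=((345,130,405,190),"brass",None,.033),block=((345,130,405,190),None,.019,.028),
  jar=((280,120,312,182),None,.033,.042),copper=((340,200,370,230),"copper",None,.005),holder=((228,128,286,178),"holder",None,.035)).items():
    try: print(n,sm(*a))
    except Exception as e: print(n,e)
cv2.imwrite("pics/c12.png",cv2.resize(im[100:230,225:435],None,fx=3.5,fy=3.5,interpolation=cv2.INTER_CUBIC)[:,:,::-1])
E
python3 fin.py; python3 blk.py
```

```text
t: 45.25
tool_pos: [0.5921, 0.0519, 0.1539]
orientation: [-2.138, -2.288, 0.013]
force: [1.4, 0.7, 0.1]
opening: 0.0928
t: 46.25
tool_pos: [0.3948, 0.0379, 0.2014]
orientation: [2.138, 2.288, 0.016]
force: [0.6, 0.7, -0.5]
opening: 0.0928
t46.2 tcp [394.8  37.9 201.4] yaw 1.639 F [ 0.6  0.7 -0.5] open 92.8 q6 -0.1
mallet (array([ 606.4, -255.4]), array([157.3,  56.1]), 0.137)
head (array([ 666.9, -247.7]), array([23.8, 49. ]), 0.214)
blank (array([ 582.1, -167.6]), array([29.8, 30.1]), -0.01)
block (array([ 555.9, -143.7]), array([116.1, 117.3]), 0.021)
jar (array([537.1,  44.6]), array([48.6, 83.2]), 0.018)
copper max() iterable argument is empty
holder (array([587.2, 148.9]), array([ 95.2, 110.2]), 0.063)
levels 88.412125 9.985606 121.662056
block@28 (array([ 581.3, -169.2]), array([192.6, 196.4]), 0.02) pad@8 (array([ 585.9, -174.1]), array([196.2, 200.1]), 0.02)
```

View pics/c12.png

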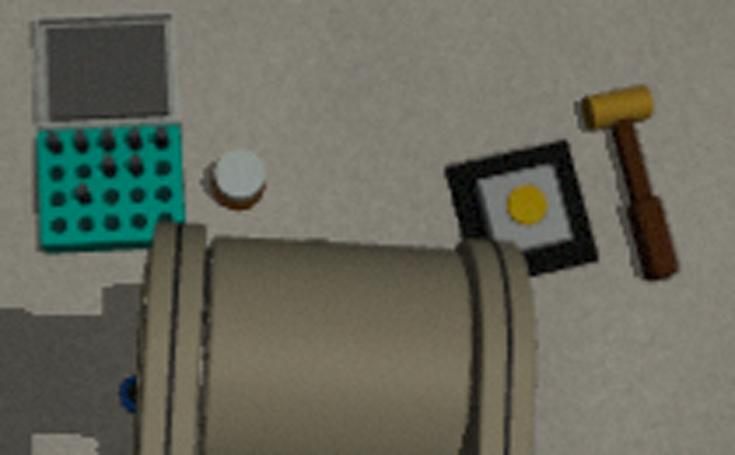

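The jar stands between holder and pad (crop 239,175), the blank is on the block (527,204), and the mallet is parallel to the pad edge. The arm hides part of the scene, so I swing it left and measure again.

```bash
python3 -m pendant '[{"translation":[25,-7,-5],"twist":[0,0,0],"grip":1},{"translation":[40,-11,-5],"twist":[0,0,0],"grip":1},{"translation":[45,-12,0],"twist":[0,0,0],"grip":1},{"translation":[45,-12,0],"twist":[0,0,0],"grip":1},{"translation":[45,-12,0],"twist":[0,0,0],"grip":1},{"translation":[45,-12,0],"twist":[0,0,0],"grip":1},{"translation":[45,-12,0],"twist":[0,0,0],"grip":1},{"translation":[45,-12,0],"twist":[0,0,0],"grip":1},{"translation":[40,-12,0],"twist":[0,0,0],"grip":1},{"translation":[0,0,0],"twist":[0,0,0],"grip":1}]'; python3 go.py; sed -i 's/(385,105,440,145),"brass"/(388,115,415,140),"brass"/' fin.py; python3 fin.py; python3 blk.py
```

```text
t: 47.7
tool_pos: [0.2625, 0.419, 0.2101]
orientation: [2.144, 2.28, 0.022]
force: [0.1, -0.6, -0.2]
opening: 0.0928
t47.7 tcp [262.5 419.  210.1] yaw 1.632 F [ 0.1 -0.6 -0.2] open 92.8 q6 0.86
mallet (array([ 606.2, -255.5]), array([156.9,  56. ]), 0.137)
head (array([ 667.1, -247.9]), array([23.3, 48.6]), 0.216)
blank (array([ 581.9, -167.5]), array([29.7, 30.1]), -0.736)
block (array([ 580.1, -166.6]), array([62.9, 61.9]), 0.252)
jar (array([598.2,  52.4]), array([37.4, 39.7]), -0.328)
copper (array([ 431.3, -118.9]), array([30.6, 30.6]), 0.63)
holder (array([587.2, 148.8]), array([ 95.3, 110.1]), 0.068)
levels 86.266266 9.11149 118.87312
block@28 (array([ 579.8, -167.5]), array([62.9, 62.5]), 0.25) pad@8 (array([ 580.6, -169.2]), array([100.9, 102.3]), 0.246)
```

View pics/c12.png

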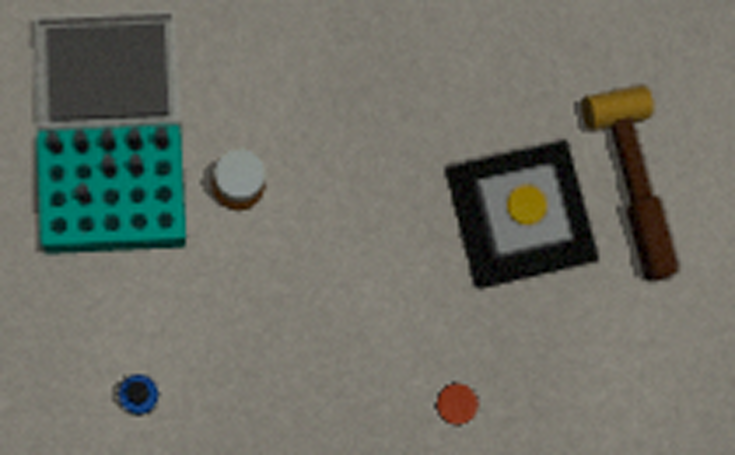

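```bash
python3 - <<'E'
from seg import *
k=6; x0,y0,x1,y1=396,132,425,185
im=np.mean([robot.read_camera("top")[0] for _ in range(3)],0).astype(np.uint8)[y0:y1,x0:x1]
g=cv2.resize(im,None,fx=k,fy=k,interpolation=cv2.INTER_CUBIC)
m=(masks(g)["dark"]).astype(np.uint8); c=max(cv2.findContours(m,0,1)[0],key=cv2.contourArea).reshape(-1,2)
W=onz("top",(c+.5)/k-.5+[x0,y0],.02)[:,:2]*1000; print("handle",rect(W/1000)); a=.248; ex=np.array([np.cos(a),np.sin(a)]); ey=np.array([-ex[1],ex[0]]); q=W-[580.6,-169.2]
print("in pad frame: x",(q@ex).min(),(q@ex).max(),"y",(q@ey).min(),(q@ey).max())
print("head in pad frame",(np.array([667.1,-247.9])-[580.6,-169.2])@np.c_[ex,ey])
E
```

```text
handle (array([ 592.5, -262.1]), array([128.8,  29.1]), 0.239)
in pad frame: x -75.60307408610723 53.12854989102691 y -107.16656199708787 -77.92154483808105
head in pad frame [ 64.53541177 -97.52497438]
```

```bash
python3 -c "
from plant import robot; print(robot.close_job(), robot.read_state()['t'])"
```

```text
the job is handed in; nothing more can be done
the job is handed in; nothing more can be done
```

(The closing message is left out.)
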